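Hang the dip basket on the drip stand's side hooks

ROBOT

A 6-joint arm with a two-finger parallel gripper is mounted at the origin on a cart in front of the work surface, level with it; the furniture and walls round the work are solid. World frame = base frame: x ahead of the robot, y to its left, z up, the work surface at z = 0. Lengths are in mm, angles in degrees, forces in N, time in s.
With the tool pointing down it reaches from about 425 to 950 mm from the base axis. Payload 3.5 kg.
Tool frame: the origin (TCP) lies midway between the tips of the shut fingers; the grasp point (between the pads) lies 19 mm behind it; z points along the fingers, y is the line along which they close (so a half turn about z gives the same grasp; the last joint's range is limited). The gripper opens to 85 mm and grips with 20 to 120 N. Pads are 22 mm wide; open, the fingers measure 114 mm over their backs; the gripper's body (76 mm by 85 mm) begins 54 mm behind the grasp point. The pads swing forward as they close: fully open they stand 13 mm farther back than shut.
Start: joints at [58.098, 16.404, 90.338, -0, 73.258, -8.594], TCP at [267.042, 619.915, 211.225] pointing down, gripper open.
Joint ranges: [-158.93, 158.93], [-51.34, 127.21], [12.03, 142.37], [-87.48, 267.48], [13.55, 161.25], [-162.69, 162.69]. Speed limits (degrees/s): [159.86, 159.86, 180, 180, 180, 180].

INTERFACE

Orientations are given as a 3x3 rotation matrix whose columns are the frame's x, y, z axes.
In Python, from cell import * gives the robot as it stands.
- The arm moves only by the tool step_arm, never from a script. Its arguments are lists of equal length, an entry for each row: "travel": the shift along the tool's x, y, z as a fraction of full scale, a list of three; "spin": the turn about the tool's z as a fraction of full scale; "claw": the gripper command: -1 is shut, 1 is fully open, values between are in proportion. In form: {"travel": [[dx, dy, dz], ...], "spin": [spin, ...], "claw": [claw, ...]}. A call has exactly 8 rows; each row is the pose to reach, as a shift and turn from the pose commanded when the call began, along the tool's axes at that moment; what a row does not reach only later rows make up. Full scale, the value 1, is 30 cm for a shift and 45 degrees for a turn. A row lasts 1/8 s, in which the tool goes at most 62.5 mm and 10.7 degrees, less where a joint would pass 70% of its speed; a pose out of reach is approached as far as the arm can. A call with a number of a shift or a turn outside -1 to 1 is refused whole. A call with a gripper value outside its range is refused whole. The fingers move at their own pace and stop on an object; "newtons" is the grip in N (left out, the last holds). Time passes only in rows, so rows that repeat a pose let the fingers close, or fill a call up. It gives the time, the measured TCP pose, the force, the opening and the grip force at its end, in the units of the state.
- sense(): the state, without advancing time (a new reading comes with each control period).
- read_camera(name): name is "side" or "top"; returns a dict with "color" (384x512x3 uint8, blue, green, red), "fx", "fy", "cx", "cy" (pixels), "eye" and "orientation" of the camera in the world. Camera axes: x right, y up, looking along -z (the intrinsics and any distortion apply to the point x, -y, -z); pixel columns grow to the right and rows downward; lengths in mm; the calibration is good to about 2 mm. A picture is of the moment at which its call begins. There is no depth.
- close_job(): hands the job in; it is judged then, once.
The state is a dict: "time_s": time; "joint_pos": joint angles; "joint_velocities": joint speeds; "joint_efforts": joint torques, N m; "position": TCP position; "tcp_rot": TCP orientation; "force": force on the tool from outside, world axes, zero at the start; "wrist_torque": the same for the moment, N m; "grip_width": finger opening in mm; "grasp_force": force on a finger pad.
Only numpy, scipy, OpenCV 4.12 (cv2) and the standard library are available. Lean on these libraries where they do the work, as an engineer would, in place of code of your own. Each camera call takes 0.05 s, during which the arm holds its last target. There are 200 camera calls.

TASK

Lift the steel dip basket by its upright flat handle and hang it on the drip stand: bring its cross rod sideways through the open mouths of the two hooks, under their upper lips, then let it down into both throats so that the hooks carry it level, and let go. The hooks are clamped at a height on the post that nobody has measured, so feel for them gently and never push the basket or the gripper against the stand with more than 15 N. Leave the small white bottle, the petri dish and the pen where they are.

Things in the scene. Friction and masses are not known exactly. Their poses are not given: they have to be found in the camera images.
- stand: Fixed drip stand: grey base 130x120x10 mm, steel post 16 mm thick, 203 high, carrying a bracket with two equal upright hook plates 4 mm thick, centred at y = -38 and +38 mm, mouths open to the stand's own -x. Origin on the desk below the throats' centre line; x from mouths to post (post axis x = 54), y from hook to hook, z up. The points tell the hooks' shape (mm, this frame).
- stand_lead (a point): Point on the desk below the lead-in of the jaws, midway between the hooks (stand x = -33, y = 0, z = 0). Each hook has a lower jaw, its top flat and level from x = -44 to -6. From -44 to -22 nothing is above it. The jaw tops' height differs each time and is not reported: 132 to 164 mm above the desk. Feel or see it; the bracket is clamped and does not yield.
- stand_throat (a point): Point on the desk below the throats' centre line, midway between the hooks (stand origin). Behind the jaw, x = -6 to +6, is the throat, an open-topped slot 12 wide with its floor 12 below the jaw's top; its back wall at x = +6 stops the rod. An upper lip 14 thick covers x = -22 to +6, its underside 11 above the jaw's top. Between the plates it is open up to a cross bar at x = 34.
- basket: Loose steel dip basket, 0.18 to 0.35 kg, standing on the desk. Origin at the centre of its underside, z up. Perforated open box 56x56x42 mm; two straps (outer faces y = -29, +29) rise to a cross rod along y. From mid-rod a flat handle rises, 24 mm wide along x, 10 thick along y, top 174 above the underside. Same when turned half round; hangs stably from its rod.
- basket_rod (a point): Middle of the cross rod, on its axis, 90 mm above the basket's underside; y along the rod, z along the handle. Rod 8 mm thick, 100 long over its 16 mm end discs (inner faces at y = -46, +46). Grip the handle across its thickness about 66 mm above the rod, so that the fingers clear the hooks: seated, the lips reach 33 mm above the rod's axis.
- reagent_c: Bystander: white bottle with a blue band and red cap, 40 x 40 x 85 mm; origin at its underside.
- petri_dish_1: Bystander: petri dish 58 mm across, 15 mm high, beyond the basket; origin at its underside.
- pen_blue: Bystander: ball pen 145 mm long, 9 mm high, lying; origin at its underside.

How it is judged (in metres and radians):
On the way:
1. the basket is lifted clear of the desk (height (world z) of basket_rod above 0.12 m), for 0.1 s.
At the end, for the whole second after the job is handed in: The basket hangs at rest (under 0.03 m/s) on both hooks: mid-rod within 5 mm of the throats' centre line, within 10 mm of midway between the hooks, 119 to 158.5 mm above the desk; rod within 0.1 rad of the stand's y, handle within 0.2 rad of upright, over 1 N borne by the stand (x of basket_rod in the frame of stand between -0.005 and 0.005 m and y of basket_rod in the frame of stand between -0.01 and 0.01 m and z of basket_rod in the frame of stand between 0.119 and 0.1585 m and angle between the y axis of basket_rod and the y axis of stand, either way round below 0.1 rad and angle between basket_rod's own z axis and vertical below 0.2 rad and contact force between basket and stand above 1 N and linear speed of basket below 0.03 m/s); the robot touches nothing.
It fails at once if the basket is forced against the stand with more than 15 N (contact force between basket and stand above 15 N).
It fails at once if the robot pushes the stand with more than 15 N (contact force between any of the fingers, the arm and stand above 15 N).
It fails at once if a bystander (bottle, petri dish or pen) is moved by more than 20 mm (distance of any of reagent_c, petri_dish_1, pen_blue from where it was at the start of the episode above 0.02 m).
It also fails if it takes over 51 s, if anything falls off the work surface, if the arm or the gripper's body presses on something with over 40 N, if the wrist force passes 120 N, or if a joint passes its speed limit or range.

## Working session

There is one attempt and no reset: what is moved stays moved. The work goes in short steps, Python scripts to look and compute and a tool call to move; the robot and the scene stay as the last step left them, time stands still between calls to the robot, and variables do not carry over. Pictures are saved under pics/ and viewed, at most 10 in all, crops included, and the job is handed in when it is done.

Besides the shell and the picture viewer there is one more tool, called after "Call:" as name(argument=value, ...), one argument or row to a line, values as JSON. step_arm: Moves the arm, as the interface text tells. Shift numbers are shares of 30 cm and turn numbers shares of 45 degrees, none past 1 either way. Its arguments: {"type":"object","properties":{"travel":{"type":"array","items":{"type":"array","items":{"type":"number"}}},"spin":{"type":"array","items":{"type":"number"}},"claw":{"type":"array","items":{"type":"number"}},"newtons":{"type":"number"}},"required":["travel","spin","claw"]}

```bash
mkdir -p pics
cat > h.py <<'E'
from cell import *
import numpy as np, cv2
def snap(n,f):
    d=read_camera(n); cv2.imwrite(f"pics/{f}.png",d["color"]); np.save(f"pics/{f}.npy",d,allow_pickle=True); return d
def ray(d,u,v):
    r=np.array([(u-d["cx"])/d["fx"],-(v-d["cy"])/d["fy"],-1.]); r=np.array(d["orientation"])@r
    return np.array(d["eye"]),r/np.linalg.norm(r)
def onz(d,u,v,z):
    e,r=ray(d,u,v); return e+r*(z-e[2])/r[2]
def proj(d,p):
    q=np.array(d["orientation"]).T@(np.array(p,float)-np.array(d["eye"]))
    return d["cx"]+d["fx"]*q[0]/-q[2], d["cy"]-d["fy"]*q[1]/-q[2]
def tri(d1,p1,d2,p2):
    e1,r1=ray(d1,*p1);e2,r2=ray(d2,*p2)
    t=np.linalg.lstsq(np.c_[r1,-r2],e2-e1,rcond=None)[0]
    a,b=e1+t[0]*r1,e2+t[1]*r2
    return (a+b)/2,np.linalg.norm(a-b)
def load(f): return np.load(f"pics/{f}.npy",allow_pickle=True).item()
E
python3 - <<'E'
from h import *
for n in("top","side"):
    d=snap(n,n+"0"); print({k:np.round(d[k],3).tolist() for k in d if k!="color"})
print(sense())
E
```

```text
{'fx': 463.84, 'fy': 463.84, 'cx': 246.978, 'cy': 193.588, 'eye': [317.892, 203.605, 1072.379], 'orientation': [[0.106, 0.973, -0.207], [-0.994, 0.103, -0.025], [-0.003, 0.208, 0.978]]}
{'fx': 486.493, 'fy': 486.493, 'cx': 257.334, 'cy': 190.079, 'eye': [-69.784, -360.299, 663.883], 'orientation': [[0.685, 0.43, -0.588], [-0.729, 0.39, -0.563], [-0.013, 0.814, 0.581]]}
{'time_s': 0.1, 'joint_pos': array([ 5.80982784e+01,  1.64521267e+01,  9.04147221e+01,  6.40958273e-04,
        7.32589450e+01, -8.59434866e+00]), 'joint_velocities': array([ 0.10467392, -0.01850095, -0.30524493,  0.03530882, -0.13842885,
       -0.0046129 ]), 'joint_efforts': array([ 1.69904637e-03, -4.07291973e+01, -2.93700778e+01, -5.04794320e-05,
        3.34915094e-03,  1.21601963e-05]), 'position': array([266.70031818, 619.37949739, 209.938913  ]), 'tcp_rot': array([[-9.18393996e-01,  3.95665389e-01, -1.16934475e-03],
       [ 3.95666972e-01,  9.18392179e-01, -1.85823370e-03],
       [ 3.38678314e-04, -2.16926178e-03, -9.99997590e-01]]), 'force': array([ 0.139398  ,  0.80131376, -0.67768699]), 'wrist_torque': array([0.00115552, 0.0072199 , 0.00191978]), 'grasp_force': 0.0, 'grip_width': 85.25767783263275}
```

View pics/top0.png

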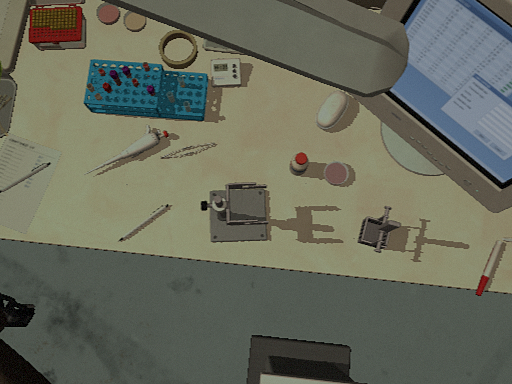

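View pics/side0.png

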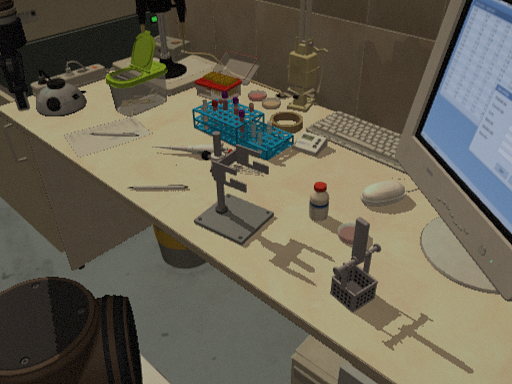

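The top view shows the stand at about (240,212), its mouths opening right towards world -y. The basket is at (378,232), bottle at (300,162), dish at (337,173) and pen at (145,222). I'll enlarge the stand and basket in both views.

Run:
```python
from h import *
t=load("top0")["color"];s=load("side0")["color"]
Z=lambda im,u,v,w,h,k:cv2.resize(im[v:v+h,u:u+w],None,fx=k,fy=k,interpolation=cv2.INTER_CUBIC)
a=np.hstack([Z(t,195,170,80,80,5),Z(t,345,190,80,80,5)])
cv2.imwrite("pics/c1.png",a)
b=np.hstack([Z(s,190,140,100,105,4),Z(s,315,210,100,105,4)])
cv2.imwrite("pics/c2.png",b)
```

```text
(no output)
```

View pics/c1.png

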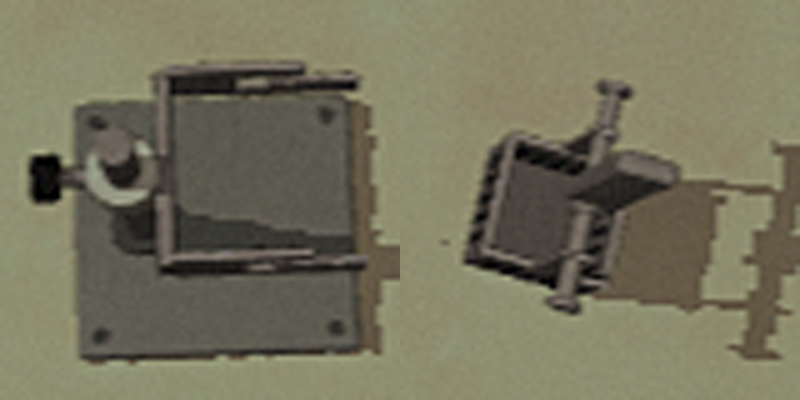

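View pics/c2.png

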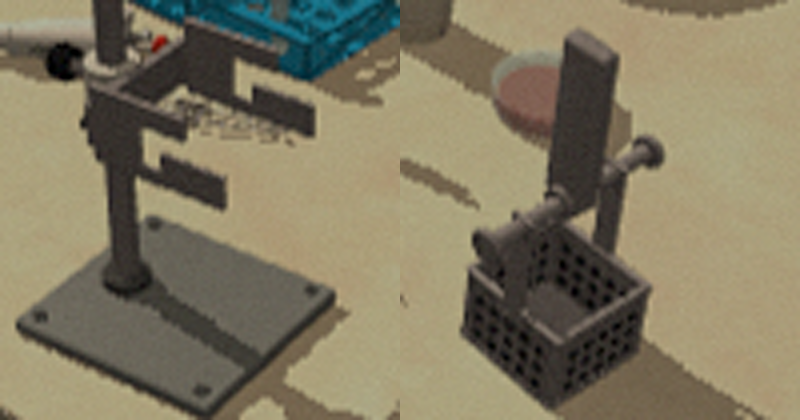

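Crops show everything clearly: hook jaw tips top view about (266.6,186.6) and (268,222.4); rod discs (388,208) and (378,250.6); side view jaw tips (268.8,166),(247,185), discs (378,248),(336.3,270.8).

Run:
```python
from h import *
t=load("top0");s=load("side0")
T=lambda u,v:(195+u/5,170+v/5); TB=lambda u,v:(345+(u-400)/5,190+v/5)
S=lambda u,v:(190+u/4,140+v/4); SB=lambda u,v:(315+(u-400)/4,210+v/4)
for n,a,b in [("jaw far",T(358,83),S(313,106)),("jaw near",T(365,262),S(226,181)),("lip far",T(305,69),S(284,48)),("lip near",T(310,254),S(187,122)),
 ("rod far",TB(615,90),SB(652,152)),("rod near",TB(565,303),SB(485,243)),("handle",TB(660,168),SB(592,42))]:
    p,e=tri(t,a,s,b); print(n,p.round(1),round(e,1))
for z in(174,):
    print("handle z174",onz(t,*TB(655,168),z).round(1),onz(s,*SB(592,42),z).round(1))
for n,f in(("far",(652,152)),("near",(485,243))): print("rod90",n,onz(s,*SB(*f),90).round(1))
for n,f in(("far",(615,90)),("near",(565,303))): print("rod90 top",n,onz(t,*TB(*f),90).round(1))
c=np.array([onz(t,*T(*p),10)[:2] for p in((78,100),(350,97),(362,352),(80,355))]); print(c.round(1),c.mean(0).round(1))
c2=np.array([onz(s,*S(*p),10)[:2] for p in((17,323),(150,222),(335,293),(208,410))]); print(c2.round(1),c2.mean(0).round(1))
print("post top",onz(t,*T(115,140),203).round(1))
for p in((300,162,85),(337,173,15)): print(onz(t,*p).round())
```

```text
jaw far [534.6 188.1 138.9] 1.2
jaw near [461.4 177.8 136.1] 1.8
lip far [533.7 209.1 164. ] 4.8
lip near [458.7 200.3 160.9] 2.3
rod far [526.4 -76.7  89.2] 0.4
rod near [431.5 -58.   91.8] 2.3
handle [477.4 -69.  176.4] 3.7
handle z174 [479.  -69.3 174. ] [478.2 -66.6 174. ]
rod90 far [525.7 -77.2  90. ]
rod90 near [432.  -56.4  90. ]
rod90 top far [526.1 -76.4  90. ]
rod90 top near [432.5 -59.4  90. ]
[[542.  316.2]
 [556.9 189.5]
 [438.3 172.2]
 [423.3 300.7]] [490.1 244.7]
[[419.8 296.1]
 [530.9 309.4]
 [553.1 187.9]
 [439.1 172.1]] [485.7 241.4]
post top [487.2 279.8 203. ]
[610. 120.  85.]
[613.  25.  15.]
```

Call:
step_arm(
  travel=[
    [-0.08, -0.1, -0.1],
    [-0.2, -0.23, -0.2],
    [-0.32, -0.37, -0.2],
    [-0.44, -0.51, -0.2],
    [-0.55, -0.65, -0.2],
    [-0.66, -0.77, -0.2],
    [-0.74, -0.87, -0.2],
    [-0.78, -0.91, -0.2],
  ],
  spin=[0.1, 0.2, 0.32, 0.44, 0.56, 0.68, 0.78, 0.86],
  claw=[1, 1, 1, 1, 1, 1, 1, 1],
)

```text
time_s: 1.1
position: [374.1, 275.1, 270.9]
tcp_rot: [[-0.465, 0.885, -0.0], [0.885, 0.465, -0.0], [0.0, -0.0, -1.0]]
force: [-0.2, 0.0, 0.6]
grip_width: 84.9
grasp_force: 0.0
```

```bash
cat >> h.py <<'E'
def plan(x,y,z,yaw):
    s=sense(); R=np.array(s["tcp_rot"]); p=np.array(s["position"])
    d=R.T@(np.array([x,y,z])-p)/300; cur=np.degrees(np.arctan2(R[1,1],R[0,1]))
    print("t",round(s["time_s"],2),"pos",p.round(1),"yaw",round(cur,2),"F",np.round(s["force"],1),"w",round(s["grip_width"],1),"-> travel",d.round(3),"spin",round(-(yaw-cur)/45,3))
E
python3 -c "
from h import *
plan(479,-67,270,-10.9)"
```

```text
t 1.1 pos [374.1 275.1 270.9] yaw 27.73 F [-0.2  0.   0.6] w 84.9 -> travel [-1.172 -0.221  0.003] spin 0.858
```

Call:
step_arm(
  travel=[
    [-0.12, -0.02, 0],
    [-0.27, -0.05, 0],
    [-0.42, -0.08, 0],
    [-0.57, -0.11, 0],
    [-0.71, -0.13, 0],
    [-0.83, -0.16, 0],
    [-0.92, -0.17, 0],
    [-0.97, -0.18, 0],
  ],
  spin=[0.1, 0.2, 0.32, 0.44, 0.56, 0.68, 0.78, 0.86],
  claw=[1, 1, 1, 1, 1, 1, 1, 1],
)

```text
time_s: 2.1
position: [463.3, -6.3, 270.9]
tcp_rot: [[0.189, 0.982, -0.001], [0.982, -0.189, 0.001], [0.0, -0.001, -1.0]]
force: [-0.1, 0.8, 0.1]
grip_width: 85.1
grasp_force: 0.0
```

```bash
python3 -c "
from h import *
plan(479,-67,220,-10.9)"
```

```text
t 2.1 pos [463.3  -6.3 270.9] yaw -10.92 F [-0.1  0.8  0.1] w 85.1 -> travel [-0.189  0.09   0.169] spin -0.0
```

Call:
step_arm(
  travel=[
    [-0.05, 0.02, 0],
    [-0.1, 0.05, 0],
    [-0.15, 0.08, 0.05],
    [-0.19, 0.09, 0.1],
    [-0.19, 0.09, 0.15],
    [-0.19, 0.09, 0.17],
    [-0.19, 0.09, 0.17],
    [-0.19, 0.09, 0.17],
  ],
  spin=[0, 0, 0, 0, 0, 0, 0, 0],
  claw=[1, 1, 1, 1, 1, 1, 1, 1],
)

```text
time_s: 3.1
position: [479.1, -66.5, 220.9]
tcp_rot: [[0.185, 0.983, 0.001], [0.983, -0.185, -0.0], [-0.0, 0.001, -1.0]]
force: [0.7, -0.5, 0.4]
grip_width: 85.5
grasp_force: 0.0
```

Run:
```python
from h import *
t=snap("top","top1");s=snap("side","side1")
Z=lambda im,u,v,w,h,k:cv2.resize(im[v:v+h,u:u+w],None,fx=k,fy=k,interpolation=cv2.INTER_CUBIC)
cv2.imwrite("pics/c3.png",np.hstack([Z(t["color"],335,170,100,130,4),Z(s["color"],300,170,100,130,4)]))
plan(479,-67,137,-10.9)
```

```text
t 3.2 pos [479.2 -66.6 221. ] yaw -10.68 F [0.7 0.8 0.1] w 85.9 -> travel [-0.001 -0.001  0.28 ] spin 0.005
```

View pics/c3.png

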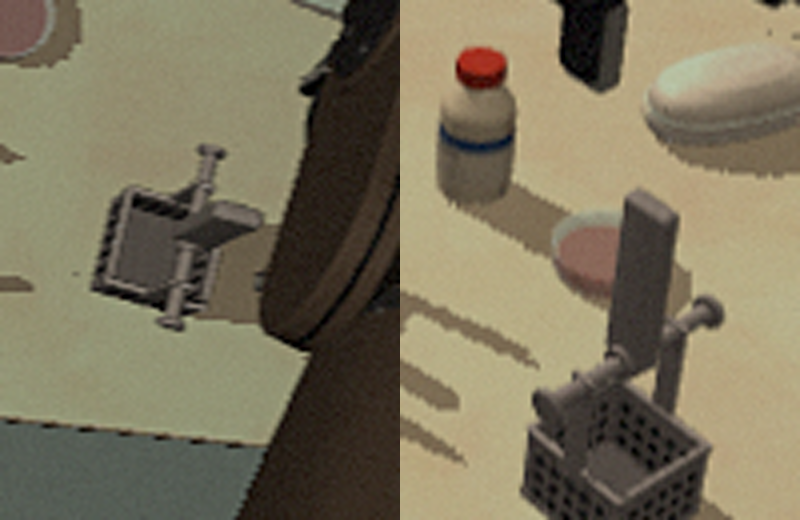

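Left (top view) the arm hides the gripper to the right of the handle. Right (side view) one finger tip is at about pixel (348,190), above the handle top at (363,220). I'll check that tip against its projected position.

Run:
```python
from h import *
s=load("side1")
for o in(-42,-57,42,57):
  for z in (221,234): print(o,z,np.round(proj(s,(479+o*.983,-66.5-o*.185,z)),0))
print(np.round(proj(s,(478.5,-67,174)),0),np.round(proj(s,(478.5,-67,156)),0))
```

```text
-42 221 [347. 206.]
-42 234 [348. 199.]
-57 221 [340. 210.]
-57 234 [340. 203.]
42 221 [385. 187.]
42 234 [387. 180.]
57 221 [392. 184.]
57 234 [393. 177.]
[363. 221.] [362. 229.]
```

Handle projection matches; the finger appears somewhat higher than expected. I'll descend straddling the handle (wide clearance), then look before closing.

Call:
step_arm(
  travel=[
    [0, 0, 0.05],
    [0, 0, 0.1],
    [0, 0, 0.15],
    [0, 0, 0.2],
    [0, 0, 0.24],
    [0, 0, 0.27],
    [0, 0, 0.28],
    [0, 0, 0.28],
  ],
  spin=[0, 0, 0, 0, 0, 0, 0, 0],
  claw=[1, 1, 1, 1, 1, 0.7, 0.4, 0.1],
)

```text
time_s: 4.2
position: [478.9, -66.8, 136.3]
tcp_rot: [[0.186, 0.983, 0.0], [0.983, -0.186, -0.0], [-0.0, 0.0, -1.0]]
force: [0.4, 0.1, 0.3]
grip_width: 47.1
grasp_force: 0.0
```

Run:
```python
from h import *
s=snap("side","side2")
Z=lambda im,u,v,w,h,k:cv2.resize(im[v:v+h,u:u+w],None,fx=k,fy=k,interpolation=cv2.INTER_CUBIC)
cv2.imwrite("pics/c4.png",Z(s["color"],290,150,130,110,5))
plan(479,-67,137,-10.9)
for z in(137,156):print(np.round(proj(s,(479,-67,z)),0))
```

```text
t 4.25 pos [479.1 -66.8 136.7] yaw -10.7 F [ 0.  -0.2 -0.5] w 46.8 -> travel [-0.001 -0.    -0.001] spin 0.004
[361. 238.]
[362. 229.]
```

View pics/c4.png

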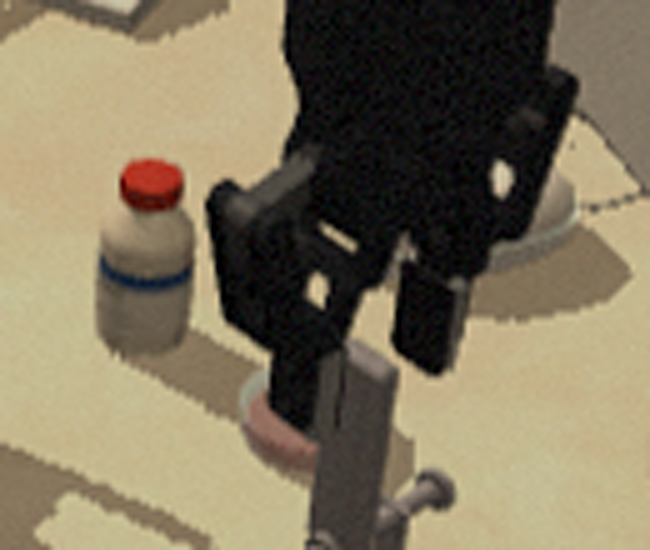

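The side picture shows both fingers straddling the handle, one each side: left tip near (350,236), right tip near (378,225). That matches the expected place to within about 10 mm in height, so I'll close.

Call:
step_arm(
  travel=[
    [0, 0, 0],
    [0, 0, 0],
    [0, 0, 0],
    [0, 0, 0],
    [0, 0, 0],
    [0, 0, 0],
    [0, 0, 0],
    [0, 0, 0],
  ],
  spin=[0, 0, 0, 0, 0, 0, 0, 0],
  claw=[-0.2, -0.5, -0.7, -1, -1, -1, -1, -1],
  newtons=70,
)

```text
time_s: 5.25
position: [479.1, -66.9, 136.6]
tcp_rot: [[0.186, 0.983, 0.001], [0.983, -0.186, -0.0], [-0.0, 0.001, -1.0]]
force: [2.0, -0.2, 1.7]
grip_width: 7.7
grasp_force: 72.3
```

Call:
step_arm(
  travel=[
    [0, 0, -0.02],
    [0, 0, -0.05],
    [0, 0, -0.1],
    [0, 0, -0.16],
    [0, 0, -0.22],
    [0, 0, -0.27],
    [0, 0, -0.3],
    [0, 0, -0.3],
  ],
  spin=[0, 0, 0, 0, 0, 0, 0, 0],
  claw=[-1, -1, -1, -1, -1, -1, -1, -1],
)

```text
time_s: 6.25
position: [479.2, -66.9, 227.1]
tcp_rot: [[0.186, 0.983, 0.002], [0.983, -0.186, -0.001], [-0.0, 0.002, -1.0]]
force: [0.6, 0.2, -2.5]
grip_width: 7.9
grasp_force: 71.6
```

Run:
```python
from h import *
t=snap("top","top3");s=snap("side","side3")
Z=lambda im,u,v,w,h,k:cv2.resize(im[v:v+h,u:u+w],None,fx=k,fy=k,interpolation=cv2.INTER_CUBIC)
cv2.imwrite("pics/c5.png",np.hstack([Z(t["color"],350,170,100,130,4),Z(s["color"],300,140,100,130,4)]))
plan(479,-67,227,7.3)
```

```text
t 6.35 pos [478.4 -66.6 225.6] yaw -10.71 F [ 0.2 -0.1 -2.5] w 8.2 -> travel [-0.001  0.002 -0.005] spin -0.4
```

View pics/c5.png

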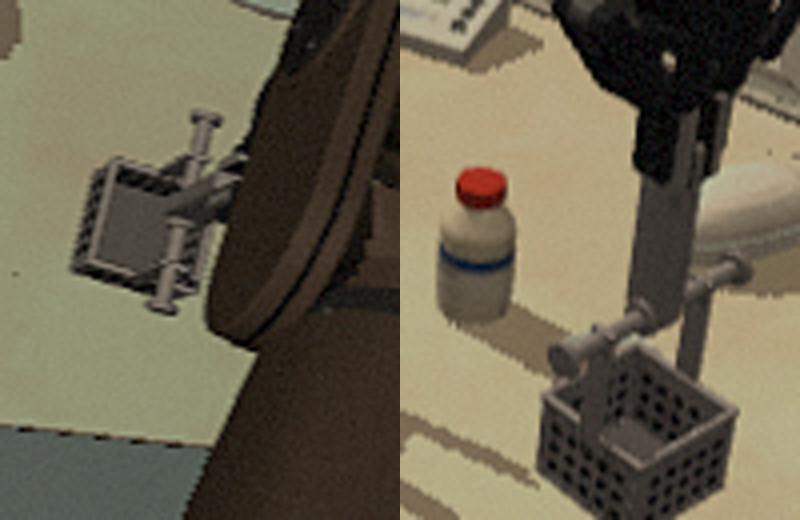

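The basket is held and lifted. The rod discs are at about (401,199.5) and (390,245.5) in the top view, and (385.5,207) and (341,229) in the side view.

Run:
```python
from h import *
t=load("top3");s=load("side3")
T=lambda u,v:(350+u/4,170+v/4); S=lambda u,v:(300+(u-400)/4,140+v/4)
a,e=tri(t,T(205,118),s,S(742,268)); b,f=tri(t,T(160,302),s,S(565,357))
m=(a+b)/2; d=a-b
print(a,b,e,f,"mid",m.round(1),"len",np.linalg.norm(d),"yaw",np.degrees(np.arctan2(d[1],d[0])),"tilt",d[2])
print(m-sense()["position"])
```

```text
[527.36266221 -76.6261765  178.12563466] [433.57923991 -57.20888494 178.72872099] 0.6588082814975305 2.2487374651304983 mid [480.5 -66.9 178.4] len 95.77434532686878 yaw -11.697468359824525 tilt -0.603086325943508
[  2.08126245  -0.32758386 -47.19359673]
```

```bash
python3 -c "
from h import *
plan(500,165,227,7.6)"
```

```text
t 6.35 pos [478.4 -66.6 225.6] yaw -10.71 F [ 0.2 -0.1 -2.5] w 8.2 -> travel [ 0.772 -0.073 -0.004] spin -0.407
```

Call:
step_arm(
  travel=[
    [0.04, 0, 0],
    [0.14, -0.01, 0],
    [0.27, -0.03, 0],
    [0.41, -0.04, 0],
    [0.55, -0.05, 0],
    [0.67, -0.06, 0],
    [0.74, -0.07, 0],
    [0.77, -0.07, 0],
  ],
  spin=[-0.03, -0.08, -0.15, -0.22, -0.29, -0.36, -0.4, -0.41],
  claw=[-1, -1, -1, -1, -1, -1, -1, -1],
)

```text
time_s: 7.35
position: [500.4, 165.8, 225.4]
tcp_rot: [[-0.138, 0.99, -0.002], [0.99, 0.138, -0.0], [0.0, -0.002, -1.0]]
force: [0.1, -0.2, -2.6]
grip_width: 8.5
grasp_force: 71.6
```

Run:
```python
from h import *
t=snap("top","top4");s=snap("side","side4")
Z=lambda im,u,v,w,h,k:cv2.resize(im[v:v+h,u:u+w],None,fx=k,fy=k,interpolation=cv2.INTER_CUBIC)
cv2.imwrite("pics/c6.png",np.hstack([Z(t["color"],200,165,100,120,4),Z(s["color"],200,110,100,120,4)]))
plan(496.4,194,227,7.6)
```

```text
t 7.45 pos [500.8 164.9 225.7] yaw 7.83 F [-0.3  0.7 -3. ] w 8.1 -> travel [ 0.098 -0.001 -0.004] spin 0.005
```

View pics/c6.png

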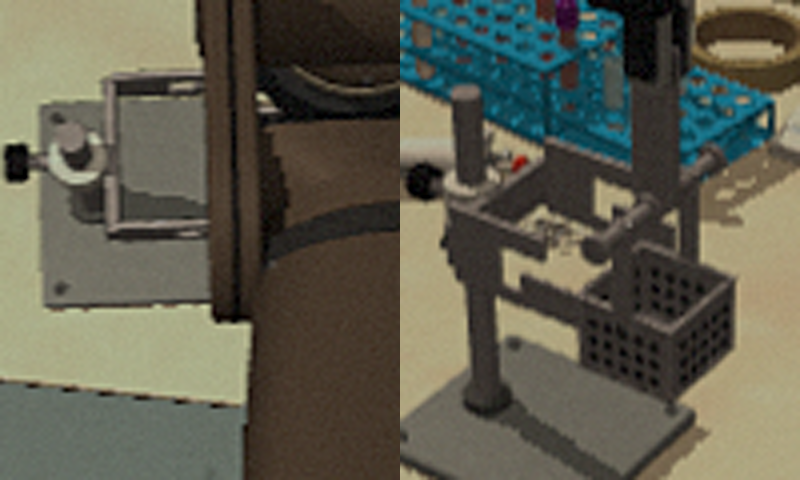

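The top view is now blocked by the arm. The side view shows the rod in front of the hooks and above the jaws, near disc at about (250,172), with the box passing between the plates. Next I move over the lead-in and go down most of the way.

Call:
step_arm(
  travel=[
    [0.02, 0, 0],
    [0.05, 0, 0],
    [0.08, 0, 0],
    [0.098, 0, 0],
    [0.098, 0, 0.03],
    [0.098, 0, 0.06],
    [0.098, 0, 0.08],
    [0.098, 0, 0.08],
  ],
  spin=[0, 0, 0, 0, 0, 0, 0, 0],
  claw=[-1, -1, -1, -1, -1, -1, -1, -1],
)

```text
time_s: 8.45
position: [496.5, 193.0, 201.1]
tcp_rot: [[-0.134, 0.991, -0.002], [0.991, 0.134, -0.0], [-0.0, -0.002, -1.0]]
force: [-0.3, 0.5, -3.4]
grip_width: 8.4
grasp_force: 71.6
```

Run:
```python
from h import *
s=snap("side","side5")
Z=lambda im,u,v,w,h,k:cv2.resize(im[v:v+h,u:u+w],None,fx=k,fy=k,interpolation=cv2.INTER_CUBIC)
cv2.imwrite("pics/c7.png",Z(s["color"],205,130,90,80,7))
plan(496.4,194,195,7.6)
p=np.array(sense()["position"])
for o in(-50,-38,38,50): print(o,np.round(proj(s,p+[1+o*.99,o*.135,-47.3]),1))
```

```text
t 8.5 pos [496.9 193.1 201.7] yaw 7.73 F [-0.6 -0.1 -2.5] w 8.2 -> travel [ 0.003 -0.001  0.022] spin 0.003
-50 [237.6 178.5]
-38 [241.5 175.5]
38 [264.5 158. ]
50 [267.9 155.3]
```

View pics/c7.png

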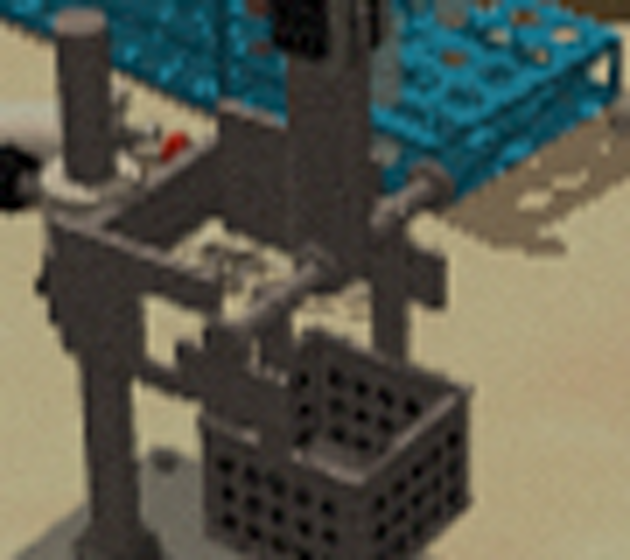

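Side view: near rod disc at (237.6,178) and far disc at (267.4,156), both on the predicted projections. The rod sits just in front of the lip ends, above the jaws. I'll feel downward.

Call:
step_arm(
  travel=[
    [0, 0, 0.003],
    [0, 0, 0.006],
    [0, 0, 0.01],
    [0, 0, 0.014],
    [0, 0, 0.018],
    [0, 0, 0.022],
    [0, 0, 0.022],
    [0, 0, 0.022],
  ],
  spin=[0, 0, 0, 0, 0, 0, 0, 0],
  claw=[-1, -1, -1, -1, -1, -1, -1, -1],
)

```text
time_s: 9.5
position: [497.1, 193.3, 195.6]
tcp_rot: [[-0.135, 0.991, 0.0], [0.991, 0.135, 0.0], [-0.0, 0.0, -1.0]]
force: [-0.2, -0.7, -3.0]
grip_width: 8.5
grasp_force: 71.6
```

Call:
step_arm(
  travel=[
    [0, 0, 0.001],
    [0, 0, 0.002],
    [0, 0, 0.003],
    [0, 0, 0.004],
    [0, 0, 0.005],
    [0, 0, 0.005],
    [0, 0, 0.005],
    [0, 0, 0.005],
  ],
  spin=[0, 0, 0, 0, 0, 0, 0, 0],
  claw=[-1, -1, -1, -1, -1, -1, -1, -1],
)

```text
time_s: 10.5
position: [497.1, 193.3, 194.2]
tcp_rot: [[-0.135, 0.991, 0.0], [0.991, 0.135, -0.0], [-0.0, 0.0, -1.0]]
force: [0.1, -0.1, -2.1]
grip_width: 8.0
grasp_force: 71.6
```

Call:
step_arm(
  travel=[
    [0, 0, 0.001],
    [0, 0, 0.002],
    [0, 0, 0.003],
    [0, 0, 0.004],
    [0, 0, 0.005],
    [0, 0, 0.005],
    [0, 0, 0.005],
    [0, 0, 0.005],
  ],
  spin=[0, 0, 0, 0, 0, 0, 0, 0],
  claw=[-1, -1, -1, -1, -1, -1, -1, -1],
)

```text
time_s: 11.5
position: [497.1, 193.3, 192.6]
tcp_rot: [[-0.135, 0.991, 0.0], [0.991, 0.135, -0.0], [-0.0, 0.0, -1.0]]
force: [0.4, 0.3, -2.3]
grip_width: 8.1
grasp_force: 71.6
```

Call:
step_arm(
  travel=[
    [0, 0, 0.001],
    [0, 0, 0.002],
    [0, 0, 0.003],
    [0, 0, 0.004],
    [0, 0, 0.005],
    [0, 0, 0.005],
    [0, 0, 0.005],
    [0, 0, 0.005],
  ],
  spin=[0, 0, 0, 0, 0, 0, 0, 0],
  claw=[-1, -1, -1, -1, -1, -1, -1, -1],
)

```text
time_s: 12.5
position: [497.1, 193.3, 191.1]
tcp_rot: [[-0.135, 0.991, 0.0], [0.991, 0.135, -0.0], [-0.0, 0.0, -1.0]]
force: [-0.1, 0.4, -2.3]
grip_width: 8.3
grasp_force: 71.6
```

Call:
step_arm(
  travel=[
    [0, 0, 0.001],
    [0, 0, 0.002],
    [0, 0, 0.003],
    [0, 0, 0.004],
    [0, 0, 0.004],
    [0, 0, 0.004],
    [0, 0, 0.004],
    [0, 0, 0.004],
  ],
  spin=[0, 0, 0, 0, 0, 0, 0, 0],
  claw=[-1, -1, -1, -1, -1, -1, -1, -1],
)

```text
time_s: 13.5
position: [497.3, 193.3, 190.2]
tcp_rot: [[-0.135, 0.991, 0.001], [0.991, 0.135, 0.0], [0.0, 0.001, -1.0]]
force: [-0.2, -0.3, 0.6]
grip_width: 8.1
grasp_force: 71.9
```

Call:
step_arm(
  travel=[
    [0, 0, 0.001],
    [0, 0, 0.001],
    [0, 0, 0.001],
    [0, 0, 0.001],
    [0, 0, 0.001],
    [0, 0, 0.001],
    [0, 0, 0.001],
    [0, 0, 0.001],
  ],
  spin=[0, 0, 0, 0, 0, 0, 0, 0],
  claw=[-1, -1, -1, -1, -1, -1, -1, -1],
)

```text
time_s: 14.5
position: [497.4, 193.3, 190.1]
tcp_rot: [[-0.135, 0.991, 0.001], [0.991, 0.135, 0.0], [0.0, 0.001, -1.0]]
force: [-1.6, 0.1, 5.3]
grip_width: 8.2
grasp_force: 72.7
```

```bash
python3 -c "
from h import *
plan(493-1,226.5,191.7,7.6); print(sense()['wrist_torque'])"
```

```text
t 14.5 pos [497.4 193.3 190.1] yaw 7.74 F [-1.6  0.1  5.3] w 8.2 -> travel [ 0.112 -0.003 -0.005] spin 0.003
[-0.1004667   0.26751786  0.0464018 ]
```

Contact with the jaw at TCP z of about 190.2, which puts the jaw top near 139 mm and agrees with the vision estimate. Next: raise about 1.5 mm clear, then slide in under the lips.

Call:
step_arm(
  travel=[
    [0, 0, -0.004],
    [0, 0, -0.007],
    [0.01, 0, -0.007],
    [0.02, 0, -0.007],
    [0.03, 0, -0.007],
    [0.04, 0, -0.007],
    [0.05, 0, -0.007],
    [0.05, 0, -0.007],
  ],
  spin=[0, 0, 0, 0, 0, 0, 0, 0],
  claw=[-1, -1, -1, -1, -1, -1, -1, -1],
)

```text
time_s: 15.5
position: [495.0, 208.4, 191.7]
tcp_rot: [[-0.135, 0.991, 0.0], [0.991, 0.135, -0.0], [-0.0, 0.0, -1.0]]
force: [0.9, -0.1, -2.6]
grip_width: 8.0
grasp_force: 71.6
```

Call:
step_arm(
  travel=[
    [0.008, 0, 0],
    [0.016, 0, 0],
    [0.024, 0, 0],
    [0.032, 0, 0],
    [0.04, 0, 0],
    [0.045, 0, 0],
    [0.045, 0, 0],
    [0.045, 0, 0],
  ],
  spin=[0, 0, 0, 0, 0, 0, 0, 0],
  claw=[-1, -1, -1, -1, -1, -1, -1, -1],
)

```text
time_s: 16.5
position: [493.2, 221.5, 191.7]
tcp_rot: [[-0.135, 0.991, -0.0], [0.991, 0.135, -0.0], [-0.0, -0.0, -1.0]]
force: [-0.7, 0.2, -2.4]
grip_width: 8.0
grasp_force: 71.6
```

Call:
step_arm(
  travel=[
    [0.003, 0, 0],
    [0.006, 0, 0],
    [0.009, 0, 0],
    [0.012, 0, 0],
    [0.013, 0, 0],
    [0.013, 0, 0],
    [0.013, 0, 0],
    [0.013, 0, 0],
  ],
  spin=[0, 0, 0, 0, 0, 0, 0, 0],
  claw=[-1, -1, -1, -1, -1, -1, -1, -1],
)

```text
time_s: 17.5
position: [492.7, 225.4, 191.7]
tcp_rot: [[-0.135, 0.991, 0.0], [0.991, 0.135, -0.0], [-0.0, 0.0, -1.0]]
force: [-0.0, -0.6, -2.5]
grip_width: 8.1
grasp_force: 71.6
```

Call:
step_arm(
  travel=[
    [0.001, 0, 0],
    [0.002, 0, 0],
    [0.003, 0, 0],
    [0.004, 0, 0],
    [0.004, 0, 0],
    [0.004, 0, 0],
    [0.004, 0, 0],
    [0.004, 0, 0],
  ],
  spin=[0, 0, 0, 0, 0, 0, 0, 0],
  claw=[-1, -1, -1, -1, -1, -1, -1, -1],
)

```text
time_s: 18.5
position: [492.6, 226.6, 191.7]
tcp_rot: [[-0.135, 0.991, 0.0], [0.991, 0.135, 0.0], [0.0, 0.0, -1.0]]
force: [-0.2, 0.8, -2.9]
grip_width: 8.7
grasp_force: 71.6
```

Call:
step_arm(
  travel=[
    [0.001, 0, 0],
    [0.002, 0, 0],
    [0.003, 0, 0],
    [0.004, 0, 0],
    [0.004, 0, 0],
    [0.004, 0, 0],
    [0.004, 0, 0],
    [0.004, 0, 0],
  ],
  spin=[0, 0, 0, 0, 0, 0, 0, 0],
  claw=[-1, -1, -1, -1, -1, -1, -1, -1],
)

```text
time_s: 19.5
position: [492.4, 227.8, 191.7]
tcp_rot: [[-0.135, 0.991, 0.0], [0.991, 0.135, -0.0], [-0.0, 0.0, -1.0]]
force: [-0.1, 0.0, -3.1]
grip_width: 7.9
grasp_force: 71.6
```

Call:
step_arm(
  travel=[
    [0.001, 0, 0],
    [0.002, 0, 0],
    [0.003, 0, 0],
    [0.003, 0, 0],
    [0.003, 0, 0],
    [0.003, 0, 0],
    [0.003, 0, 0],
    [0.003, 0, 0],
  ],
  spin=[0, 0, 0, 0, 0, 0, 0, 0],
  claw=[-1, -1, -1, -1, -1, -1, -1, -1],
)

```text
time_s: 20.5
position: [492.3, 228.6, 191.7]
tcp_rot: [[-0.135, 0.991, 0.0], [0.991, 0.135, -0.0], [-0.0, 0.0, -1.0]]
force: [0.0, -1.0, -3.3]
grip_width: 8.0
grasp_force: 71.6
```

Call:
step_arm(
  travel=[
    [0.001, 0, 0],
    [0.002, 0, 0],
    [0.002, 0, 0],
    [0.002, 0, 0],
    [0.002, 0, 0],
    [0.002, 0, 0],
    [0.002, 0, 0],
    [0.002, 0, 0],
  ],
  spin=[0, 0, 0, 0, 0, 0, 0, 0],
  claw=[-1, -1, -1, -1, -1, -1, -1, -1],
)

```text
time_s: 21.5
position: [492.2, 229.1, 191.7]
tcp_rot: [[-0.135, 0.991, 0.0], [0.991, 0.135, -0.0], [-0.0, 0.0, -1.0]]
force: [0.7, -3.1, -2.5]
grip_width: 8.3
grasp_force: 71.6
```

The back wall is felt at y of about 228.8. I'll back off about 2.4 mm to the slot centre and lower.

Call:
step_arm(
  travel=[
    [-0.004, 0, 0],
    [-0.008, 0, 0],
    [-0.008, 0, 0.001],
    [-0.008, 0, 0.003],
    [-0.008, 0, 0.006],
    [-0.008, 0, 0.009],
    [-0.008, 0, 0.01],
    [-0.008, 0, 0.01],
  ],
  spin=[0, 0, 0, 0, 0, 0, 0, 0],
  claw=[-1, -1, -1, -1, -1, -1, -1, -1],
)

```text
time_s: 22.5
position: [492.5, 226.9, 188.7]
tcp_rot: [[-0.135, 0.991, -0.0], [0.991, 0.135, 0.0], [0.0, -0.0, -1.0]]
force: [0.2, -0.4, -3.0]
grip_width: 8.3
grasp_force: 71.6
```

Below jaw-contact height with no contact, so the rod is in the slot.

Call:
step_arm(
  travel=[
    [0, 0, 0.004],
    [0, 0, 0.008],
    [0, 0, 0.012],
    [0, 0, 0.016],
    [0, 0, 0.02],
    [0, 0, 0.025],
    [0, 0, 0.028],
    [0, 0, 0.028],
  ],
  spin=[0, 0, 0, 0, 0, 0, 0, 0],
  claw=[-1, -1, -1, -1, -1, -1, -1, -1],
)

```text
time_s: 23.5
position: [492.5, 226.9, 180.2]
tcp_rot: [[-0.135, 0.991, -0.0], [0.991, 0.135, -0.0], [-0.0, -0.0, -1.0]]
force: [0.3, -1.0, -3.4]
grip_width: 8.0
grasp_force: 71.6
```

Call:
step_arm(
  travel=[
    [0, 0, 0.001],
    [0, 0, 0.002],
    [0, 0, 0.003],
    [0, 0, 0.004],
    [0, 0, 0.004],
    [0, 0, 0.004],
    [0, 0, 0.004],
    [0, 0, 0.004],
  ],
  spin=[0, 0, 0, 0, 0, 0, 0, 0],
  claw=[-1, -1, -1, -1, -1, -1, -1, -1],
)

```text
time_s: 24.5
position: [492.5, 226.9, 179.1]
tcp_rot: [[-0.135, 0.991, 0.0], [0.991, 0.135, 0.0], [-0.0, 0.0, -1.0]]
force: [0.3, -0.1, -2.6]
grip_width: 8.3
grasp_force: 71.6
```

Floor expected at about 178.2.

Call:
step_arm(
  travel=[
    [0, 0, 0.001],
    [0, 0, 0.002],
    [0, 0, 0.003],
    [0, 0, 0.003],
    [0, 0, 0.003],
    [0, 0, 0.003],
    [0, 0, 0.003],
    [0, 0, 0.003],
  ],
  spin=[0, 0, 0, 0, 0, 0, 0, 0],
  claw=[-1, -1, -1, -1, -1, -1, -1, -1],
)

```text
time_s: 25.5
position: [492.6, 226.9, 178.4]
tcp_rot: [[-0.135, 0.991, 0.0], [0.991, 0.135, 0.0], [0.0, 0.0, -1.0]]
force: [0.1, -0.3, -2.0]
grip_width: 8.1
grasp_force: 71.8
```

Call:
step_arm(
  travel=[
    [0, 0, 0.001],
    [0, 0, 0.001],
    [0, 0, 0.001],
    [0, 0, 0.001],
    [0, 0, 0.001],
    [0, 0, 0.001],
    [0, 0, 0.001],
    [0, 0, 0.001],
  ],
  spin=[0, 0, 0, 0, 0, 0, 0, 0],
  claw=[-1, -1, -1, -1, -1, -1, -1, -1],
)

```text
time_s: 26.5
position: [492.7, 226.9, 178.2]
tcp_rot: [[-0.135, 0.991, 0.0], [0.991, 0.135, 0.0], [0.0, 0.0, -1.0]]
force: [-0.4, -0.1, 2.0]
grip_width: 8.1
grasp_force: 72.3
```

Seated on the floor, matching the 12 mm depth. Releasing.

Call:
step_arm(
  travel=[
    [0, 0, 0],
    [0, 0, 0],
    [0, 0, 0],
    [0, 0, 0],
    [0, 0, 0],
    [0, 0, 0],
    [0, 0, 0],
    [0, 0, 0],
  ],
  spin=[0, 0, 0, 0, 0, 0, 0, 0],
  claw=[-0.75, -0.7, -0.6, -0.4, -0.2, 0, 0.1, 0.1],
  newtons=20,
)

```text
time_s: 27.5
position: [492.5, 226.9, 177.9]
tcp_rot: [[-0.135, 0.991, 0.0], [0.991, 0.135, -0.0], [-0.0, 0.0, -1.0]]
force: [-0.5, 0.7, -1.1]
grip_width: 46.8
grasp_force: 0.0
```

Call:
step_arm(
  travel=[
    [0, 0, -0.02],
    [0, 0, -0.05],
    [0, 0, -0.1],
    [0, 0, -0.16],
    [0, 0, -0.24],
    [0, 0, -0.32],
    [0, 0, -0.38],
    [0, 0, -0.4],
  ],
  spin=[0, 0, 0, 0, 0, 0, 0, 0],
  claw=[0.1, 0.1, 0.1, 0.1, 0.1, 0.1, 0.1, 0.1],
)

```text
time_s: 28.5
position: [493.1, 227.0, 300.1]
tcp_rot: [[-0.135, 0.991, 0.003], [0.991, 0.135, 0.001], [0.0, 0.003, -1.0]]
force: [-0.3, 0.6, 0.0]
grip_width: 47.0
grasp_force: 0.0
```

Run:
```python
from h import *
s=snap("side","side6")
cv2.imwrite("pics/c8.png",cv2.resize(s["color"][100:250,170:310],None,fx=4,fy=4,interpolation=cv2.INTER_CUBIC))
plan(492,226,300,7.6)
```

```text
t 28.55 pos [493.  227.  299.9] yaw 7.74 F [-0.2 -0.7  0.6] w 46.8 -> travel [-0.003 -0.004 -0.   ] spin 0.003
```

View pics/c8.png

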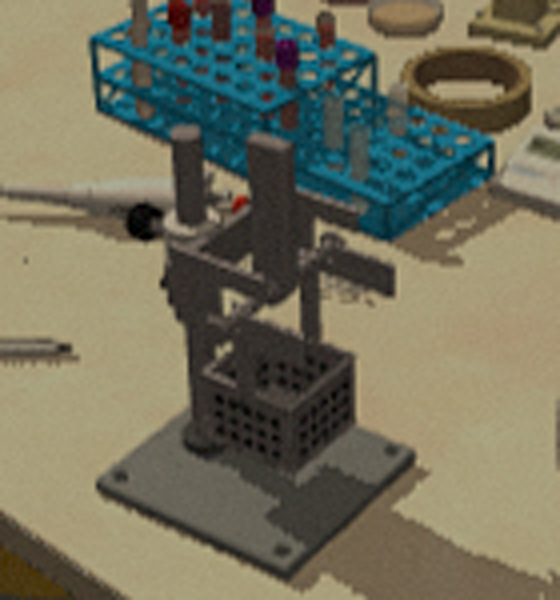

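The basket hangs level on both hooks, handle upright with its top near pixel (238,136), and the gripper is well clear above. I'll hold one call so any swing settles, then hand in.

Call:
step_arm(
  travel=[
    [0, 0, 0],
    [0, 0, 0],
    [0, 0, 0],
    [0, 0, 0],
    [0, 0, 0],
    [0, 0, 0],
    [0, 0, 0],
    [0, 0, 0],
  ],
  spin=[0, 0, 0, 0, 0, 0, 0, 0],
  claw=[0.1, 0.1, 0.1, 0.1, 0.1, 0.1, 0.1, 0.1],
)

```text
time_s: 29.55
position: [492.5, 226.9, 298.0]
tcp_rot: [[-0.135, 0.991, 0.0], [0.991, 0.135, 0.0], [0.0, 0.0, -1.0]]
force: [0.1, -0.3, 0.2]
grip_width: 46.8
grasp_force: 0.0
```

```bash
python3 -c "
from cell import *
print(close_job())"
```

```text
the job is handed in; nothing more can be done
None
```

The basket hangs level on both hooks with the gripper clear above it, and the job was handed in at about 29.6 s; no verdict came back. The highest contact force I read while feeling for the stand was about 8 N.

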